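Weigh the vanity case on the luggage scale

ROBOT

A 7-joint arm with a two-finger parallel gripper is mounted at the origin on the work surface. World frame = base frame: x ahead of the robot, y to its left, z up, the work surface at z = 0. Lengths are in m, angles in rad, forces in N, time in s.
With the tool pointing down it reaches from about 0.425 to 0.925 m from the base axis. Payload 6.8 kg.
Tool frame: the origin (TCP) lies midway between the tips of the shut fingers; the grasp point (between the pads) lies 19 mm behind it (manip.tcp_to_grasp is the distance from the TCP to the grasp point, in m); z points along the fingers, y is the line along which they close (so a half turn about z gives the same grasp; the last joint's range is limited). The gripper opens to 88 mm and grips with 3 to 60 N. Pads are 20 mm wide; open, the fingers measure 115 mm over their backs; the gripper's body (75 mm by 178 mm) begins 61 mm behind the grasp point.
Start: joints at [1.074, 0.477, 0.022, 1.555, -0.011, 1.109, -0.083], TCP at [0.256, -0.625, 0.202] pointing down, gripper open.
Joint ranges: [-2.96, 2.96], [-0.34, 2.1], [-1.41, 1.46], [0.24, 2.44], [-1.37, 4.51], [0.17, 1.92], [-2.96, 2.96]. Speed limits (rad/s): [2.39, 2.39, 3.14, 3.14, 3.14, 3.14, 3.14].

INTERFACE

Orientations are given as a unit quaternion [w, x, y, z].
In Python, from bench import manip gives the robot as it stands.
- The arm moves only by the tool drive_tool, never from a script. Its argument "series" is a list of rows, each a list of 3 entries, a list of its own where there are three numbers: the shift along the world's x, y, z in mm, then the turn about the world's z in degrees, then the finger opening in mm, from 0 to 87.8. In form: [[[dx, dy, dz], spin, jaw], ...]. A call has 1 to 20 rows; each row shifts and turns the commanded pose from where the row before left it; what a row does not reach is not made up. A row lasts 1/12 s, in which the tool goes at most 41.7 mm and 7.16 degrees, less where a joint would pass 70% of its speed; a pose out of reach is approached as far as the arm can. A call is refused whole if a number of a shift passes 41.7 or a number of a turn 7.16, either way. A call with a gripper value outside its range is refused whole. The fingers move at their own pace and stop on an object; "grip_force" is the grip in N (left out, the last holds). Time passes only in rows, so rows that do not move let the fingers close. It gives the time, the measured TCP pose, the force, the opening and the grip force at its end, in the units of the state.
- manip.get_obs(): the state, without advancing time (a new reading comes with each control period).
- manip.read_camera(name): name is "side" or "top"; returns a dict with "pixels" (400x640x3 uint8, red, green, blue), "vfov" (degrees; the focal length in pixels is half the picture's height over the tangent of half this angle, whatever the lens; pixels are square), "cx", "cy" (the principal point, pixels), "R" (3x3) and "t" (3): a world point X has camera coordinates R X + t. Camera axes: x right, y down, z forward; pixel columns grow to the right and rows downward; lengths in m; the calibration is good to about 2 mm. A picture is of the moment at which its call begins. There is no depth.
- manip.finish_job(): hands the job in; it is judged then, once.
The state is a dict: "time_s": time; "joint_pos": joint angles; "joint_velocities": joint speeds; "joint_torque": joint torques, N m; "tool_pos": TCP position; "tcp_rot": TCP orientation; "ft_force": force on the tool from outside, world axes, zero at the start; "moment": the same for the moment, N m; "width": finger opening in m; "grip_force": force on a finger pad.
Only numpy, scipy, OpenCV 4.12 (cv2) and the standard library are available. Lean on these libraries where they do the work, as an engineer would, in place of code of your own. Each camera call takes 0.05 s, during which the arm holds its last target. There are 200 camera calls.

TASK

Weigh the teal vanity case before the trip: pick up the yellow spring luggage scale, hook it under the case's carry handle, and lift until the case hangs from the scale alone, about three to four centimetres clear of the tabletop, hanging still for a good two seconds so that the reading can be taken. Then lower the case gently, upright, onto the spot where it stood, unhook it and lay the scale back across the wide pocket of the wooden caddy, bar resting on both long walls and hook hanging inside. Leave the alarm clock, candle jar and tumbler undisturbed.

Things in the scene. Friction and masses are not known exactly. Their poses are not given: they have to be found in the camera images.
- scale: Spring luggage scale, 0.165 kg. Grip: yellow cross bar 155 mm long (x), 30 mm thick (y), 30 mm high (z); origin at the bar's centre. Take it at mid-bar from above, across the thickness. Under it a barrel 24 mm in diameter, 15 to 65 mm below the origin, then the steel hook, lowest point 127 mm below the origin unloaded. z is up as it hangs. Starts across the caddy's wide pocket, hook inside.
- hook_seat (a point): Inside bottom of the hook, on the barrel's axis, 119 mm below the bar's centre unloaded. Hook: 8 mm round steel in the scale's x-z plane, its lowest point 8 mm below here. Back bulges 27 mm to -x; open on +x, where the tip (outer edge 25 mm out) ends 16 mm above here. A handle bar enters over the tip from +x, best with its centre 28 mm above here; on the axis the height is free up to 43 mm above here.
- scale_hook (a joint): How far the sprung hook is drawn out of the barrel, m: 0 unloaded, at most 0.035. The spring yields from about 1 N, then 10 mm per 3.5 N; the case draws it about 12 to 20 mm. A red pointer in the barrel's window shows it.
- case: Teal hard-shell vanity case, 125 mm (x) by 190 mm (y) by 90 mm (z) high, about 0.5 to 0.75 kg, standing on the table. Origin at the centre of its underside, z up. On the lid's centre line stands a rigid brown arched carry handle along y.
- case_handle (a point): Highest point of the carry handle, at its middle, on the bar's centre line, 137 mm above the case's underside and over its centre of mass. Round bar 10 mm in diameter along the case's y axis: 47 mm above the lid here, 43 mm at 28 mm to either side, then bending down to feet 50 mm to either side.
- caddy: Fixed wooden bedside caddy, 120 mm (x) by 205 mm (y), 130 mm high, walls 6 mm, open on top. Origin at the centre of its underside. Wide pocket towards -y (108 by 120 mm inside, floor 6 mm above the table); the narrow pocket towards +y holds a remote control and a notebook standing up to 28 mm above the rim.
- caddy_rest (a point): Where the centre of the scale's cross bar belongs: above the middle of the wide pocket, 145 mm above the table, so that the bar (along the caddy's x axis, either way round) rests on the rims of both long walls. A few mm to either side do not matter.
- clock: Black alarm clock with red digits, 75 by 150 mm, 71 mm high, bystander. Origin at the centre of its underside.
- candle: Cream candle jar with a steel lid, 76 mm in diameter, 90 mm high, bystander. Origin at the centre of its underside.
- tumbler: Empty glass tumbler, 72 mm in diameter at the rim, 95 mm high, bystander. Origin at the centre of its underside.
Mind the look-alikes: they are no part of the job. What is meant by the scale is not pink, and is the smaller of those in its own colour. Several things look just like the case: the one meant starts nearest to the robot's base.

How it is judged:
On the way, in this order (a step that is already met when the one before it is completed fails the run):
1. the case hangs from the scale's hook alone, its underside at least 25 mm above the table, level within 15 degrees and still, for 1.5 s (height (world z) of case above 0.025 m and angle between case's own z axis and vertical below 0.26 rad and linear speed of case below 0.05 m/s and contact force between case and scale above 2 N and contact force between case and the arm below 0.2 N and contact force between case and the fingers below 0.2 N and value of joint scale_hook above 0.008 m), for 1.5 s.
2. the case stands upright on the table again, no more than 50 mm from its old spot, and is off the hook (height (world z) of case below 0.004 m and angle between case's own z axis and vertical below 0.05 rad and distance of case from where it was at the start of the episode below 0.05 m and value of joint scale_hook below 0.003 m and contact force between case and scale below 0.1 N and horizontal distance between hook_seat and case_handle above 0.03 m), for 0.2 s.
At the end, for the whole second after the job is handed in: Case upright (3 degrees) and at rest on the table within 50 mm of its old spot; scale at rest across the caddy's wide pocket, bar on both long walls (height within 5 mm, within 35 mm of the pocket's middle, level within 5 degrees, across within 23 degrees), hook inside (height (world z) of case below 0.004 m and angle between case's own z axis and vertical below 0.05 rad and distance of case from where it was at the start of the episode below 0.05 m and linear speed of each of case, scale below 0.02 m/s and horizontal distance between scale and caddy_rest below 0.035 m and z of scale in the frame of caddy between 0.141 and 0.15 m and angle between scale's own z axis and vertical below 0.08 rad and angle between the x axis of scale and the x axis of caddy, either way round below 0.4 rad); the robot touches nothing.
It fails at once if the case is dropped, jerked or swung (faster than 0.3 m/s) (linear speed of case above 0.3 m/s).
It fails at once if the case is tipped by more than 30 degrees (angle between case's own z axis and vertical above 0.52 rad).
It fails at once if the alarm clock, candle jar or tumbler is moved more than 20 mm or tipped (distance of any of clock, candle, tumbler from where it was at the start of the episode above 0.02 m or angle between any of candle, tumbler's own z axis and vertical above 0.3 rad).
It also fails if it takes over 67 s, if anything falls off the work surface, if the arm or the gripper's body presses on something with over 40 N, if the wrist force passes 120 N, or if a joint passes its speed limit or range.

## Working session

There is one attempt and no reset: what is moved stays moved. The work goes in short steps, Python scripts to look and compute and a tool call to move; the robot and the scene stay as the last step left them, time stands still between calls to the robot, and variables do not carry over. Pictures are saved under pics/ and viewed, at most 13 in all, crops included, and the job is handed in when it is done.

Besides the shell and the picture viewer there is one more tool, called after "Emit:" as name(argument=value, ...) on one line, values as JSON. drive_tool: Moves the arm, as the interface text tells. Its arguments: {"type":"object","properties":{"series":{"type":"array","items":{"type":"array"}},"grip_force":{"type":"number"}},"required":["series"]}

```bash
mkdir -p pics; cat > h.py <<'E'
import numpy as np, cv2, sys
sys.path.insert(0,'.')
from bench import manip
def shot(n,f):
    c=manip.read_camera(n); cv2.imwrite('pics/'+f,c['pixels'][:,:,::-1]); np.savez('pics/'+f+'.npz',**{k:np.array(v) for k,v in c.items()}); return c
def load(f): return dict(np.load('pics/'+f+'.npz'))
def F(c): return 200/np.tan(np.radians(float(c['vfov']))/2)
def proj(c,X):
    p=np.atleast_2d(X)@c['R'].T+c['t']; return np.c_[p[:,0]/p[:,2]*F(c)+c['cx'],p[:,1]/p[:,2]*F(c)+c['cy']]
def atz(c,uv,z):
    d=c['R'].T@np.array([(uv[0]-c['cx'])/F(c),(uv[1]-c['cy'])/F(c),1]); o=-c['R'].T@c['t']
    return o+d*(z-o[2])/d[2]
E
python3 - <<'E'
from h import *
for n in('side','top'):
    c=shot(n,n+'0.png'); print(n,c['vfov'],c['cx'],c['cy'],-c['R'].T@c['t'],c['R'].round(3).tolist(), [k for k in c])
o=manip.get_obs();print({k:np.round(v,3).tolist() for k,v in o.items()}, manip.tcp_to_grasp)
E
```

```text
side 45.89996248148781 317.52385886779905 198.17868215975346 [-0.19647635 -1.31203397  0.87179742] [[0.854, -0.52, 0.0], [-0.253, -0.417, -0.873], [0.454, 0.746, -0.488]] ['pixels', 'vfov', 'cx', 'cy', 'R', 't']
top 47.44804442255001 318.17029712641187 197.9446381231089 [ 0.30947147 -0.13819043  1.29832136] [[0.004, -1.0, 0.017], [-0.984, -0.007, -0.18], [0.18, -0.016, -0.984]] ['pixels', 'vfov', 'cx', 'cy', 'R', 't']
{'time_s': 0.1, 'joint_pos': [1.074, 0.478, 0.022, 1.556, -0.011, 1.109, -0.083], 'joint_velocities': [0.0, -0.003, 0.001, -0.003, -0.0, -0.0, 0.001], 'joint_torque': [0.005, -58.409, 1.54, -27.331, -0.054, 0.013, 0.0], 'tool_pos': [0.256, -0.624, 0.201], 'tcp_rot': [-0.001, 0.981, 0.193, -0.0], 'ft_force': [1.165, -0.32, -0.698], 'moment': [0.019, -0.047, 0.004], 'grip_force': 0.0, 'width': 0.088} 0.0187
```

View pics/side0.png

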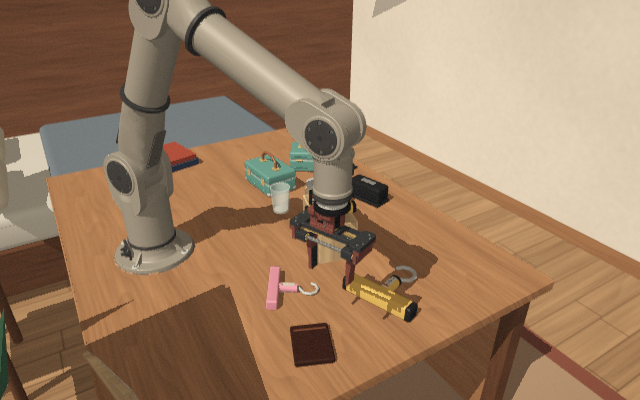

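View pics/top0.png

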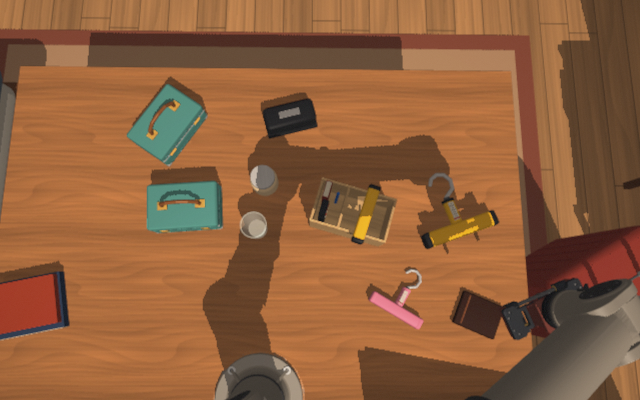

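Side view: the arm hides the caddy, and the cases are at about (270,172) and (305,155). Top view candidates:
- **Scale:** yellow across the caddy (367,214); larger yellow on the table (460,230); pink (398,308). I choose (367,214).
- **Case:** (184,205) and (167,122), with the base at (260,385). I choose (184,205), which is nearer.
- **Bystanders:** tumbler (253,226), candle (264,180), clock (290,116).

Next is one close crop to check the choice.

```bash
python3 - <<'E'
import cv2,numpy as np
a=cv2.imread('pics/top0.png')
x=cv2.resize(a[150:260,290:410],None,fx=5,fy=5,interpolation=cv2.INTER_CUBIC)[:, :600]
y=cv2.resize(a[165:245,135:235],None,fx=2,fy=2,interpolation=cv2.INTER_CUBIC)
o=np.zeros((600,800,3),np.uint8);o[:x.shape[0],:x.shape[1]]=x;o[:160,600:]=y
cv2.imwrite('pics/crop0.png',o)
E
```

```text
(no output)
```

View pics/crop0.png

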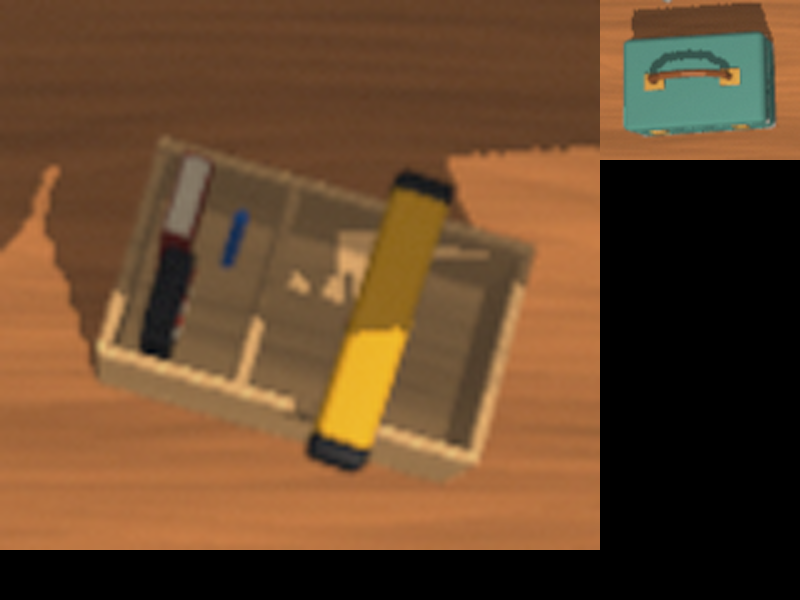

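The crop shows a slim bar with black end caps lying across the wide pocket, end midpoints near (425,183) and (338,455) in the crop. The inset shows the chosen case with its arched handle running left to right.

```bash
python3 - <<'E'
from h import *
from scipy.optimize import least_squares
c=load('top0.png'); px=c['pixels']
hsv=cv2.cvtColor(px,cv2.COLOR_RGB2HSV)
def big(m,box):
    z=np.zeros(m.shape,np.uint8);u0,u1,v0,v1=box;z[v0:v1,u0:u1]=m[v0:v1,u0:u1]*255
    n,l,s,_=cv2.connectedComponentsWithStats(z);k=1+s[1:,4].argmax();return (l==k)
def fit(mask,dims,z0,x0):
    # match silhouette hull of a box by moments (contour distance)
    h=cv2.convexHull(np.argwhere(mask)[:,::-1].astype(np.int32)).reshape(-1,2).astype(np.float32)
    B=np.array([[i,j,k] for i in(-.5,.5) for j in(-.5,.5) for k in(0,1)])*dims
    def hull(p):
        a=p[2];R=np.array([[np.cos(a),-np.sin(a),0],[np.sin(a),np.cos(a),0],[0,0,1]])
        return cv2.convexHull(proj(c,B@R.T+[p[0],p[1],z0]).astype(np.float32))
    r=least_squares(lambda p:[cv2.pointPolygonTest(hull(p),(float(a),float(b)),True) for a,b in h],x0,loss='soft_l1',diff_step=1e-3)
    return r.x,np.sqrt(np.mean(r.fun**2))
H,S,V=[hsv[:,:,i].astype(int) for i in range(3)]
teal=(H>72)&(H<98)&(S>60)
m=big(teal,(135,235,165,245));p0=atz(c,(184,205),.09)
p,e=fit(m,[.125,.19,.09],0,[p0[0],p0[1],.02]);print('case',p,np.degrees(p[2]),e)
hp=proj(c,[p[0],p[1],.137]);print('handle proj',hp)
yel=(H>15)&(H<32)&(S>185)
m=big(yel,(350,385,180,245));v=np.argwhere(m);print(v.min(0),v.max(0),m.sum(),hsv[200,368],hsv[230,362],hsv[240,320])
rc=cv2.minAreaRect(v[:,::-1].astype(np.float32));print(rc)
print('scale seg',atz(c,rc[0],.16))
t=[atz(c,(290+x/5,150+y/5),.16) for x,y in((425,177),(338,440),(396,180),(452,190))]
d=t[0]-t[1];print('ends',t,np.linalg.norm(d),np.degrees(np.arctan2(d[1],d[0])),(t[0]+t[1])/2)
# caddy rim outer corners
cr=[atz(c,(290+x/5,150+y/5),.13) for x,y in((163,138),(535,245),(475,462),(100,348))]
print('caddy',np.round(cr,4).tolist(),[np.linalg.norm(cr[i]-cr[i-3]).round(3) for i in range(4)])
cr=np.array(cr); ctr=cr.mean(0);yd=(cr[0]-cr[1]+cr[3]-cr[2]);yd/=np.linalg.norm(yd)
print('ctr',ctr,'yaw',np.degrees(np.arctan2(-yd[0],yd[1])),'rest',ctr-yd*(.1025-.006-.06))
for n,uv,z in(('tum',(253,222),.095),('candle',(264,176),.09),('clock',(290,114),.071)):print(n,atz(c,uv,z))
E
```

```text
case [0.51311899 0.20517801 0.09769688] 5.597618964670209 1.8378765931545966
handle proj [[177.58557885 200.3684724 ]]
[188 353] [239 378] 596 [ 19 200 144] [ 21 208 238] [ 13 161 169]
((365.9000549316406, 213.3000030517578), (12.016654968261719, 51.861351013183594), 18.434947967529297)
scale seg [ 0.47928068 -0.27795443  0.16      ]
ends [array([ 0.55166051, -0.30237506,  0.16      ]), array([ 0.41657663, -0.25618735,  0.16      ]), array([ 0.54997384, -0.28746062,  0.16      ]), array([ 0.54496818, -0.31610419,  0.16      ])] 0.14276188970281878 -18.876519078424714 [ 0.48411857 -0.27928121  0.16      ]
caddy [[0.5779, -0.1688, 0.13], [0.5221, -0.3637, 0.13], [0.4085, -0.3297, 0.13], [0.4663, -0.1365, 0.13]] [np.float64(0.203), np.float64(0.119), np.float64(0.202), np.float64(0.116)]
ctr [ 0.4937162  -0.24970282  0.13      ] yaw -16.31938946133868 rest [ 0.48346001 -0.28473225  0.13      ]
tum [0.46359965 0.0148671  0.095     ]
candle [ 0.59029318 -0.01055839  0.09      ]
clock [ 0.77553992 -0.07749655  0.071     ]
```

Emit:
drive_tool(series=[[[16.1,24.6,1],-2.87,60],[[16.1,24.6,1],-2.87,60],[[16.1,24.6,1],-2.87,60],[[16.1,24.6,1],-2.87,60],[[16.1,24.6,1],-2.87,60],[[16.1,24.6,1],-2.87,60],[[16.1,24.6,1],-2.87,60],[[16.1,24.6,1],-2.87,60],[[16.1,24.6,1],-2.87,60],[[16.1,24.6,1],-2.87,60],[[16.1,24.6,1],-2.87,60],[[16.1,24.6,1],-2.87,60],[[16.1,24.6,1],-2.87,60],[[16.1,24.6,1],-2.87,60],[[0,0,0],0,60],[[0,0,0],0,60],[[0,0,0],0,60]])

```text
time_s: 1.52
tool_pos: [0.4806, -0.2808, 0.2154]
tcp_rot: [0.0, 0.988, -0.156, -0.0]
ft_force: [0.4, -0.7, -0.0]
width: 0.06
grip_force: 0.0
```

```bash
python3 - <<'E'
from h import *
for n in('side','top'): c=shot(n,n+'1.png')
o=manip.get_obs();print({k:np.round(v,4).tolist() for k,v in o.items() if k in('time_s','tool_pos','tcp_rot','width','ft_force','joint_pos')})
a=cv2.imread('pics/side1.png')
P=np.array([[.513+dx,.205+dy,z] for dx in(-.1,.1) for dy in(-.12,.12) for z in(0,.15)])
q=proj(load('side1.png'),P);print(q.min(0),q.max(0))
u0,v0=q.min(0).astype(int)
x=cv2.resize(a[v0:v0+100,u0:u0+120],None,fx=5,fy=5,interpolation=cv2.INTER_CUBIC)
print(u0,v0);cv2.imwrite('pics/c1.png',x)
E
```

```text
{'time_s': 1.6167, 'joint_pos': [0.4325, 0.2708, -0.0175, 1.8251, 0.0062, 1.0462, -1.4729], 'tool_pos': [0.4802, -0.2817, 0.2155], 'tcp_rot': [0.0003, 0.9877, -0.1566, -0.0003], 'ft_force': [-0.2198, -0.8548, -0.0355], 'width': 0.0602}
[233.11270826 135.62216286] [308.52988192 204.85544453]
233 135
```

View pics/c1.png

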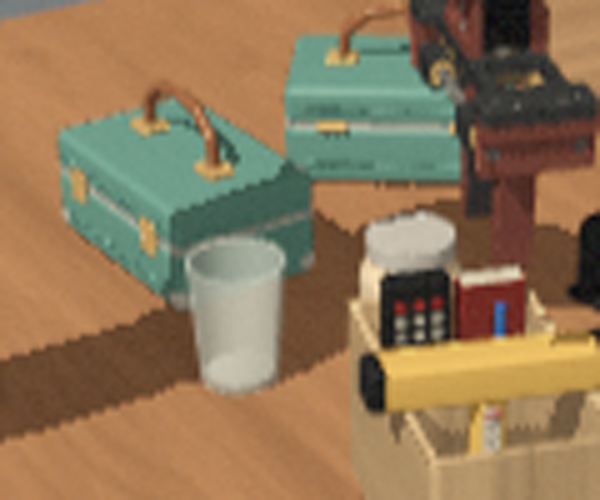

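The side crop shows the chosen case with lid corners near (60,132), (170,212) and (310,178), and handle feet near (150,127) and (214,168). The tumbler stands in front of it. I'll fit the case pose jointly from both views.

```bash
python3 - <<'E'
from h import *
from scipy.optimize import least_squares
s=load('side1.png');t=load('top0.png')
obs=[(s,(60,132),5,233,135,(-.0625,.095,.09)),(s,(170,212),5,233,135,(-.0625,-.095,.09)),(s,(310,178),5,233,135,(.0625,-.095,.09)),
(s,(150,126),5,233,135,(0,.05,.092)),(s,(214,168),5,233,135,(0,-.05,.092)),
(t,(25,40),2,135,165,(.0625,.095,.09)),(t,(164,34),2,135,165,(.0625,-.095,.09)),(t,(53,80),2,135,165,(0,.05,.092)),(t,(130,75),2,135,165,(0,-.05,.092))]
def res(p,w=None):
    a=p[2];R=np.array([[np.cos(a),-np.sin(a),0],[np.sin(a),np.cos(a),0],[0,0,1]]);r=[]
    for c,uv,k,u,v,X in obs:
        r+=list(proj(c,R@np.array(X)+[p[0],p[1],0])[0]-(np.array([(uv[0]+.5)/k-.5+u,(uv[1]+.5)/k-.5+v])))
    return np.array(r)
r=least_squares(res,[.513,.2,.05],loss='soft_l1');print(r.x,np.degrees(r.x[2]));print(res(r.x).reshape(-1,2).round(1).tolist())
E
```

```text
[0.50904142 0.20908911 0.03775998] 2.1634872681315094
[[-0.8, -1.1], [-0.2, 0.9], [0.9, -0.4], [0.4, 0.0], [-0.1, 0.7], [-1.2, -1.6], [0.1, -0.6], [0.8, 0.6], [-0.1, 2.0]]
```

Emit:
drive_tool(series=[[[1,1,-15],0,60],[[0.5,1,-15],0,60],[[0,0,-15],0,60],[[0,0,-15],0,60],[[0,0,-15],0,60],[[0,0,-14],0,60],[[0,0,0],0,60],[[0,0,0],0,60]])

```text
time_s: 2.28
tool_pos: [0.4817, -0.2791, 0.1263]
tcp_rot: [-0.0, 0.988, -0.156, -0.001]
ft_force: [0.5, -0.2, 1.4]
width: 0.06
grip_force: 0.0
```

Emit:
drive_tool(series=[[[0,0,0],0,20],[[0,0,0],0,20],[[0,0,0],0,20],[[0,0,0],0,20],[[0,0,0],0,20],[[0,0,0],0,20],[[0,0,0],0,20],[[0,0,0],0,20]], grip_force=45)

```text
time_s: 2.95
tool_pos: [0.4831, -0.2783, 0.1271]
tcp_rot: [0.0, 0.988, -0.156, 0.0]
ft_force: [-0.4, 1.0, 4.6]
width: 0.0298
grip_force: 44.9
```

Emit:
drive_tool(series=[[[0,0,8],0,20],[[0,0,15],0,20],[[0,0,18],0,20],[[0,0,18],0,20],[[0,0,18],0,20],[[0,0,18],0,20],[[0,0,18],0,20],[[0,0,18],0,20],[[0,0,18],0,20],[[0,0,18],0,20],[[0,0,15],0,20],[[0,0,8],0,20],[[0,0,0],0,20],[[0,0,0],0,20],[[0,0,0],0,20]])

```text
time_s: 4.2
tool_pos: [0.4821, -0.2779, 0.3154]
tcp_rot: [-0.0, 0.988, -0.156, -0.001]
ft_force: [-0.5, -0.0, -2.0]
width: 0.0296
grip_force: 44.9
```

```bash
python3 - <<'E'
from h import *
for n in('side','top'): c=shot(n,n+'2.png')
o=manip.get_obs();print({k:np.round(v,4).tolist() for k,v in o.items() if k in('time_s','tool_pos','tcp_rot','width','ft_force','moment')})
c=load('side2.png');p=np.array(o['tool_pos']);q=proj(c,p)[0].astype(int);print(q)
b=cv2.imread('pics/side2.png')[q[1]-40:q[1]+80,q[0]-60:q[0]+60]
a=cv2.imread('pics/top2.png')[165:245,135:235]
o=np.zeros((600,800,3),np.uint8);o[:,:600]=cv2.resize(b,(600,600),interpolation=cv2.INTER_CUBIC);o[:160,600:]=cv2.resize(a,(200,160),interpolation=cv2.INTER_CUBIC)
cv2.imwrite('pics/c2.png',o)
E
```

```text
{'time_s': 4.3, 'tool_pos': [0.4822, -0.278, 0.3154], 'tcp_rot': [-0.0003, 0.9878, -0.1556, -0.0011], 'ft_force': [-0.1288, 0.8534, -2.3661], 'moment': [0.0564, 0.01, -0.0109], 'width': 0.0299}
[332 157]
```

View pics/c2.png

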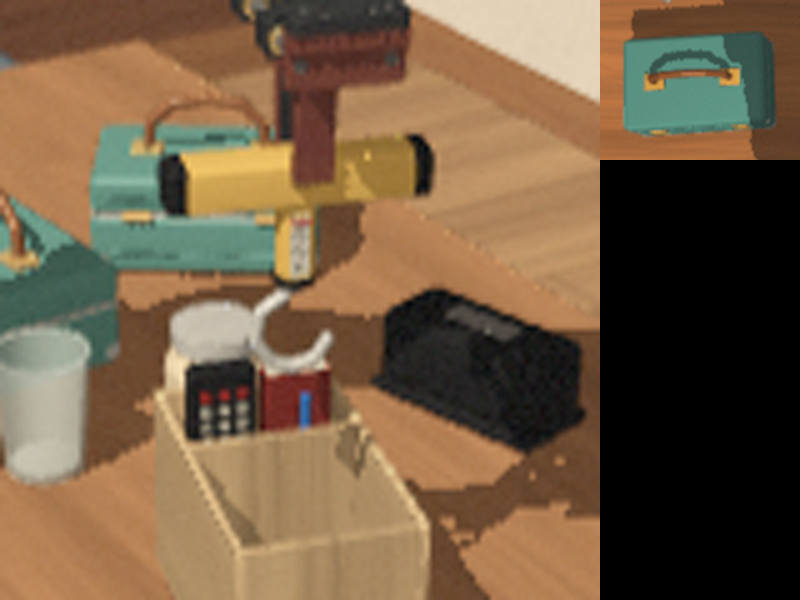

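The hook opens to the image right (+x world), so the scale's x axis runs at about −18° in the world and the hook goes in towards +x. The case hasn't moved. Next I check the bar's offset in the grip and the handle line.

```bash
python3 - <<'E'
from h import *
o=manip.get_obs();p=np.array(o['tool_pos']);c=load('side2.png')
a=np.radians(-18);ex=np.array([np.cos(a),np.sin(a),0])
g=p+[0,0,.0187]
k=lambda X:((proj(c,X)[0]-[272,117]+.5)*5-.5).round(1)
for n,X in(('barL',g-ex*.0775),('barR',g+ex*.0775),('barrelbot',g-[0,0,.065]),('seat',g-[0,0,.119]),('low',g-[0,0,.127]),('back',g-[0,0,.1]-ex*.027),('tip',g-[0,0,.103]+ex*.021)):print(n,k(X))
t=load('top2.png');px=t['pixels'].astype(int)
m=(px[:,:,0]>px[:,:,1]+25)&(px[:,:,0]>px[:,:,2]+15)
sub=m[190:213,150:215]
for r in range(sub.shape[0]):print(190+r,''.join('#' if x else '.' for x in sub[r]))
E
```

```text
barL [170.2 185.9]
barR [434.1 160.7]
barrelbot [301.9 276.2]
seat [300.6 358.2]
low [300.4 370.1]
back [256.5 334.6]
tip [335.3 330.5]
190 .................................................................
191 .................................................................
192 .................................................................
193 .................................................................
194 .................................................................
195 .................................................................
196 .................................................................
197 .................................................................
198 .................................................................
199 .................................................#####...........
200 ..........................##################.##########..........
201 ...............########################################..........
202 ........#..############################################..........
203 ........#################....................##########..........
204 ........#########............................##########..........
205 ........#########............................##########..........
206 ........#########............................##########..........
207 ........#########.............................##.................
208 .......##########................................................
209 ........########.................................................
210 .................................................................
211 .................................................................
212 .................................................................
```

```bash
python3 - <<'E'
from h import *
t=load('top2.png')
L=atz(t,(162,205.7),.092);R=atz(t,(199.7,203),.092);d=L-R
print(L,R,np.linalg.norm(d),'yaw',np.degrees(np.arctan2(-d[0],d[1])),'mid',(L+R)/2)
for u in(177,179,181):print(atz(t,(u,200.8),.137))
X=np.array([[.509,.209,.137],[.512,.2075,.137]]);print(proj(t,X))
s=load('side1.png');print((proj(s,X)-[233,135]+.5)*5-.5)
px=s['pixels'].astype(int);m=(px[:,:,0]>px[:,:,1]+25)
for r in range(148,172):print(r,''.join('#' if x else '.' for x in m[r,255:285]))
E
```

```text
[0.50625421 0.2590296  0.092     ] [0.51428403 0.15915662 0.092     ] 0.10019525132626239 yaw 4.59671173556993 mid [0.51026912 0.20909311 0.092     ]
[0.51197887 0.20661227 0.137     ]
[0.51201596 0.20148374 0.137     ]
[0.51205305 0.19635442 0.137     ]
[[175.99927661 201.93201248]
 [176.65441986 200.78947568]]
[[179.430526    95.205178  ]
 [183.81705579  95.05878136]]
148 ##############################
149 ##############################
150 ##############################
151 ##############################
152 ##############################
153 ##############################
154 ###########..#################
155 #########.....################
156 ######.##......####.##########
157 #......##.......###..#########
158 .......##........##....#######
159 .....######......###....######
160 .....######.......##......####
161 ......#...........###.......##
162 ...................##........#
163 ...................##.........
164 ...................###........
165 ....................##........
166 ....................##........
167 ...................###........
168 .................#######......
169 ..................#######.....
170 ....................#.........
171 ..............................
```

Emit:
drive_tool(series=[[[-1,10,0],1,20],[[-1,20,0],1,20],[[-2,30,0],1.4,20],[[-2,30,0],1.4,20],[[-2,30,0],1.4,20],[[-2,30,0],1.4,20],[[-2,30,0],1.4,20],[[-2,30,0],1.4,20],[[-2,30,0],1.4,20],[[-2,30,0],1.4,20],[[-2,30,0],1.4,20],[[-2,30,0],1.4,20],[[-2,30,0],1.4,20],[[-2,30,0],1.4,20],[[-2,30,0],1.4,20],[[-2,30,0],1.4,20],[[-1,20,0],1,20],[[-1,12,0],0.8,20],[[0,0,0],0,20],[[0,0,0],0,20]])

```text
time_s: 5.97
tool_pos: [0.4501, 0.2038, 0.3164]
tcp_rot: [0.0, 0.999, 0.049, -0.0]
ft_force: [1.1, -0.3, -1.9]
width: 0.0294
grip_force: 44.9
```

Emit:
drive_tool(series=[[[0,0,-10],-0.7,20],[[0,0,-15],-0.7,20],[[0,0,-15],0,20],[[0,0,-15],0,20],[[0,0,-15],0,20],[[0,0,-15],0,20],[[0,0,-12],0,20],[[0,0,-7],0,20],[[0,0,-2.5],0,20],[[0,0,0],0,20],[[0,0,0],0,20],[[0,0,0],0,20]])

```text
time_s: 6.97
tool_pos: [0.4513, 0.2038, 0.2109]
tcp_rot: [-0.0, 0.999, 0.035, 0.001]
ft_force: [0.5, 0.3, -1.3]
width: 0.0294
grip_force: 44.9
```

```bash
python3 - <<'E'
from h import *
for n in('side','top'): c=shot(n,n+'3.png')
o=manip.get_obs();print({k:np.round(v,4).tolist() for k,v in o.items() if k in('time_s','tool_pos','tcp_rot','width','ft_force','moment')})
b=cv2.imread('pics/side3.png')[100:200,220:320]
cv2.imwrite('pics/c3.png',cv2.resize(b,(600,600),interpolation=cv2.INTER_CUBIC))
c=load('side3.png');p=np.array(o['tool_pos']);a=np.radians(4);ex=np.array([np.cos(a),np.sin(a),0]);g=p+[0,0,.0187]-ex*.003
for n,X in(('seat',g-[0,0,.119]),('tipout',g-[0,0,.103]+ex*.021),('hnd',[.511,.2085,.137]),('barrelbot',g-[0,0,.065])):print(n,(proj(c,X)[0]-[220,100]+.5)*6)
E
```

```text
{'time_s': 7.0667, 'tool_pos': [0.4512, 0.2039, 0.2108], 'tcp_rot': [-0.0002, 0.9994, 0.0356, 0.0007], 'ft_force': [-0.7169, 0.4782, -1.4066], 'moment': [0.0461, -0.0094, -0.0111], 'width': 0.0294}
seat [213.17983833 386.33802512]
tipout [240.78652467 355.2961522 ]
hnd [297.0795644  324.45853295]
barrelbot [207.60637246 307.7032908 ]
```

View pics/c3.png

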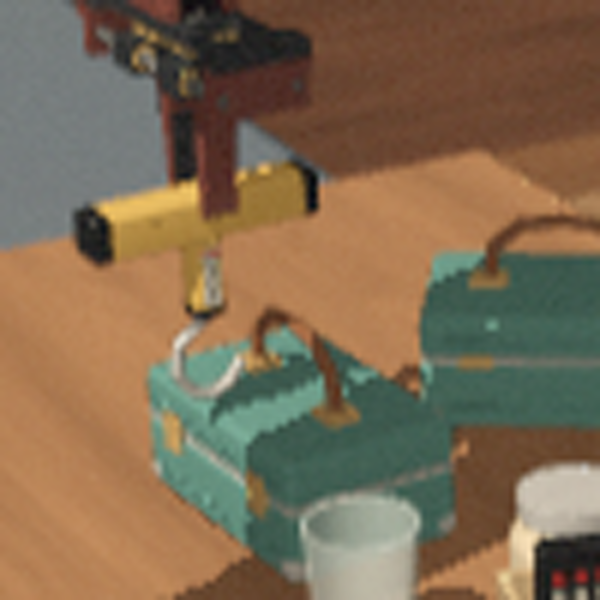

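Hook and handle are where predicted: tip near (240,357), handle top near (297,320). Sliding in.

Emit:
drive_tool(series=[[[0,0,-1.5],0,20],[[3,0.2,0],0,20],[[6,0.5,0],0,20],[[6,0.5,0],0,20],[[6,0.5,0],0,20],[[6,0.5,0],0,20],[[6,0.5,0],0,20],[[6,0.5,0],0,20],[[6,0.5,0],0,20],[[6,0.5,0],0,20],[[6,0.5,0],0,20],[[4,0.3,0],0,20],[[1,0,0],0,20],[[0,0,0],0,20],[[0,0,0],0,20],[[0,0,0],0,20]])

```text
time_s: 8.4
tool_pos: [0.5125, 0.2088, 0.2087]
tcp_rot: [0.0, 0.999, 0.036, -0.0]
ft_force: [-0.5, -0.8, -1.8]
width: 0.0298
grip_force: 44.9
```

```bash
python3 - <<'E'
from h import *
for n in('side','top'): c=shot(n,n+'4.png')
o=manip.get_obs();print({k:np.round(v,4).tolist() for k,v in o.items() if k in('time_s','tool_pos','tcp_rot','width','ft_force','moment')})
b=cv2.imread('pics/side4.png')[110:190,230:310]
cv2.imwrite('pics/c4.png',cv2.resize(b,(600,600),interpolation=cv2.INTER_CUBIC))
c=load('side4.png');p=np.array(o['tool_pos']);a=np.radians(4);ex=np.array([np.cos(a),np.sin(a),0]);g=p+[0,0,.0187]-ex*.003
for n,X in(('seat',g-[0,0,.119]),('tipout',g-[0,0,.103]+ex*.021),('hnd',[.511,.2085,.137]),('barrelbot',g-[0,0,.065])):print(n,(proj(c,X)[0]-[230,110]+.5)*7.5)
E
```

```text
{'time_s': 8.5, 'tool_pos': [0.5126, 0.2088, 0.2087], 'tcp_rot': [0.0001, 0.9994, 0.0358, 0.0], 'ft_force': [0.6168, 0.378, -1.4689], 'moment': [0.0528, 0.0303, -0.0015], 'width': 0.0293}
seat [296.55386668 382.07704619]
tipout [330.28886143 344.0030333 ]
hnd [296.3494555  330.57316619]
barrelbot [291.2495585 285.178645 ]
```

View pics/c4.png

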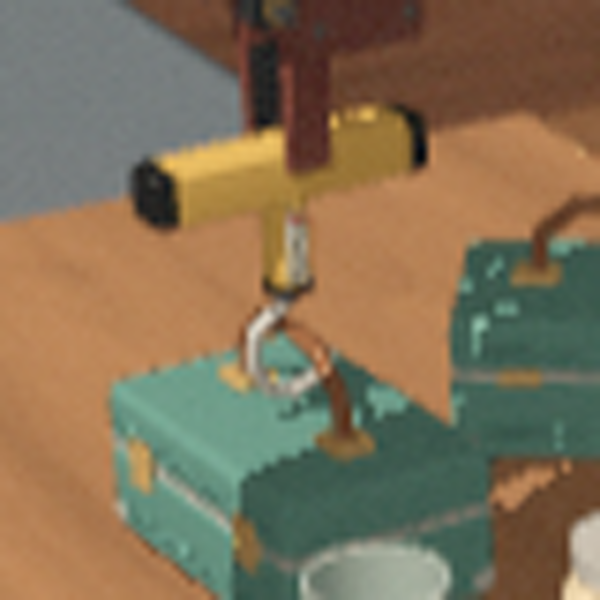

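The handle passes through the hook opening at about (300,340). Lifting slowly.

Emit:
drive_tool(series=[[[0,0,4],0,20],[[0,0,5],0,20],[[0,0,5],0,20],[[0,0,4],0,20],[[0,0,2],0,20],[[0,0,2],0,20],[[0,0,2],0,20],[[0,0,2],0,20],[[0,0,2],0,20],[[0,0,2],0,20],[[0,0,2],0,20],[[0,0,2],0,20],[[0,0,0],0,20],[[0,0,0],0,20]])

```text
time_s: 9.67
tool_pos: [0.5126, 0.2086, 0.2424]
tcp_rot: [0.0, 0.999, 0.036, -0.0]
ft_force: [0.9, -0.2, -5.1]
width: 0.0296
grip_force: 44.9
```

Emit:
drive_tool(series=[[[0,0,2],0,20],[[0,0,2],0,20],[[0,0,2],0,20],[[0,0,2],0,20],[[0,0,2],0,20],[[0,0,2],0,20],[[0,0,2],0,20],[[0,0,2],0,20],[[0,0,2],0,20],[[0,0,2],0,20],[[0,0,2],0,20],[[0,0,2],0,20],[[0,0,2],0,20],[[0,0,2],0,20],[[0,0,2],0,20],[[0,0,2],0,20],[[0,0,1],0,20],[[0,0,0],0,20],[[0,0,0],0,20]])

```text
time_s: 11.25
tool_pos: [0.5128, 0.2088, 0.2757]
tcp_rot: [-0.0, 0.999, 0.036, 0.0]
ft_force: [0.0, 0.2, -6.9]
width: 0.0295
grip_force: 44.9
```

```bash
python3 - <<'E'
from h import *
c=shot('side','side5.png')
o=manip.get_obs();print({k:np.round(v,4).tolist() for k,v in o.items() if k in('time_s','tool_pos','tcp_rot','width','ft_force','moment')})
b=cv2.imread('pics/side5.png')[100:200,225:325]
cv2.imwrite('pics/c5.png',cv2.resize(b,(600,600),interpolation=cv2.INTER_CUBIC))
E
```

```text
{'time_s': 11.3, 'tool_pos': [0.5127, 0.2087, 0.2756], 'tcp_rot': [0.0, 0.9994, 0.0357, -0.0001], 'ft_force': [0.2217, -0.8126, -7.2231], 'moment': [0.0027, -0.0089, 0.0059], 'width': 0.0298}
```

View pics/c5.png

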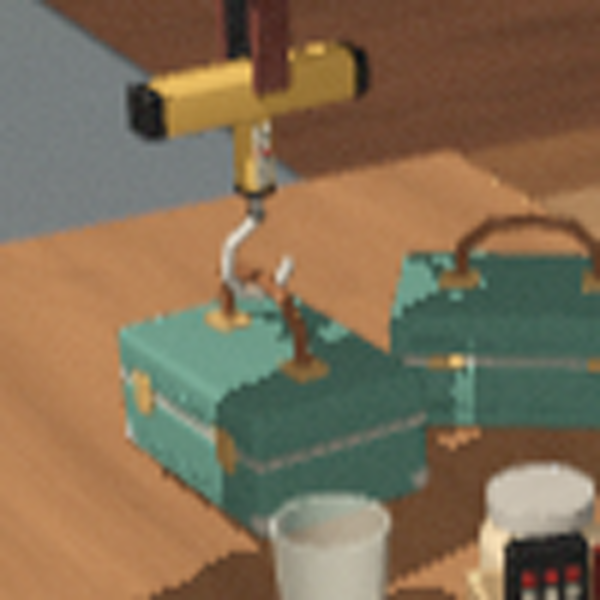

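The case hangs free from the hook, with load about 5.5 N and height about 30 mm. I raise it 5 mm more and hold.

Emit:
drive_tool(series=[[[0,0,1],0,20],[[0,0,1],0,20],[[0,0,1],0,20],[[0,0,1],0,20],[[0,0,1],0,20],[[0,0,0],0,20],[[0,0,0],0,20],[[0,0,0],0,20],[[0,0,0],0,20],[[0,0,0],0,20],[[0,0,0],0,20],[[0,0,0],0,20],[[0,0,0],0,20],[[0,0,0],0,20],[[0,0,0],0,20],[[0,0,0],0,20],[[0,0,0],0,20],[[0,0,0],0,20],[[0,0,0],0,20],[[0,0,0],0,20]])

```text
time_s: 12.97
tool_pos: [0.5128, 0.2087, 0.2807]
tcp_rot: [-0.0, 0.999, 0.036, 0.0]
ft_force: [-0.3, -1.0, -5.6]
width: 0.0297
grip_force: 44.9
```

Emit:
drive_tool(series=[[[0,0,0],0,20],[[0,0,0],0,20],[[0,0,0],0,20],[[0,0,0],0,20],[[0,0,0],0,20],[[0,0,0],0,20],[[0,0,0],0,20],[[0,0,0],0,20],[[0,0,0],0,20],[[0,0,0],0,20],[[0,0,0],0,20],[[0,0,0],0,20],[[0,0,0],0,20],[[0,0,0],0,20],[[0,0,0],0,20],[[0,0,0],0,20],[[0,0,0],0,20],[[0,0,0],0,20]])

```text
time_s: 14.47
tool_pos: [0.5128, 0.2088, 0.2807]
tcp_rot: [-0.0, 0.999, 0.036, 0.0]
ft_force: [0.3, 0.8, -5.9]
width: 0.03
grip_force: 44.9
```

```bash
python3 - <<'E'
from h import *
c=shot('side','side6.png');c5=load('side5.png')
# lid-corner shift between start (case on table) and now, by template match of the left part of the case
o=manip.get_obs();print({k:np.round(v,4).tolist() for k,v in o.items() if k in('time_s','tool_pos','ft_force')})
s=load('side4.png');P=np.array([.509-.0625,.209+.06,.05]);q=proj(s,P)[0].round().astype(int);print(q)
T=s['pixels'][q[1]-9:q[1]+10,q[0]-9:q[0]+10]
W=c['pixels'][q[1]-40:q[1]+25,q[0]-25:q[0]+26]
m=cv2.matchTemplate(W,T,cv2.TM_CCOEFF_NORMED);_,v,_,l=cv2.minMaxLoc(m);print(v,'shift px',l[0]+9-25,l[1]+9-40)
print('px per 35mm',proj(s,P+[0,0,.035])-proj(s,P))
E
```

```text
{'time_s': 14.5167, 'tool_pos': [0.5128, 0.2088, 0.2807], 'ft_force': [-0.4607, -0.117, -7.5576]}
[249 172]
0.951458215713501 shift px 0 -8
px per 35mm [[-0.63237588 -8.02380307]]
```

The image shift of −8 px puts the height at about 35 mm, and it hung still for over 2.5 s. Lowering.

Emit:
drive_tool(series=[[[0,0,-1],0,20],[[0,0,-2],0,20],[[0,0,-2],0,20],[[0,0,-2],0,20],[[0,0,-2],0,20],[[0,0,-2],0,20],[[0,0,-2],0,20],[[0,0,-2],0,20],[[0,0,-2],0,20],[[0,0,-2],0,20],[[0,0,-2],0,20],[[0,0,-2],0,20],[[0,0,-2],0,20],[[0,0,-2],0,20],[[0,0,-2],0,20],[[0,0,-1],0,20],[[0,0,-1],0,20],[[0,0,-1],0,20],[[0,0,-1],0,20],[[0,0,-1],0,20]])

```text
time_s: 16.18
tool_pos: [0.5129, 0.2088, 0.2467]
tcp_rot: [-0.0, 0.999, 0.036, 0.0]
ft_force: [0.2, -0.7, -6.0]
width: 0.0297
grip_force: 44.9
```

Emit:
drive_tool(series=[[[0,0,-1],0,20],[[0,0,-2],0,20],[[0,0,-2],0,20],[[0,0,-2],0,20],[[0,0,-2],0,20],[[0,0,-2],0,20],[[0,0,-2],0,20],[[0,0,-2],0,20],[[0,0,-3],0,20],[[0,0,-3],0,20],[[0,0,-3],0,20],[[0,0,-3],0,20],[[0,0,-3],0,20],[[0,0,-3],0,20],[[0,0,-3],0,20],[[0,0,-2],0,20],[[0,0,0],0,20],[[0,0,0],0,20],[[0,0,0],0,20]])

```text
time_s: 17.77
tool_pos: [0.5129, 0.2088, 0.2088]
tcp_rot: [-0.0, 0.999, 0.036, 0.0]
ft_force: [0.6, 0.5, -1.2]
width: 0.0295
grip_force: 44.9
```

```bash
python3 - <<'E'
from h import *
for n in('side','top'): c=shot(n,n+'7.png')
o=manip.get_obs();print({k:np.round(v,4).tolist() for k,v in o.items() if k in('time_s','tool_pos','tcp_rot','width','ft_force','moment')})
A=cv2.imread('pics/side4.png')[110:190,230:310];b=cv2.imread('pics/side7.png')[110:190,230:310]
cv2.imwrite('pics/c7.png',cv2.resize(np.hstack([A,b]),(800,400),interpolation=cv2.INTER_CUBIC))
E
```

```text
{'time_s': 17.8667, 'tool_pos': [0.5129, 0.2089, 0.2088], 'tcp_rot': [-0.0001, 0.9994, 0.0357, 0.0002], 'ft_force': [-0.3173, 0.1074, -1.8589], 'moment': [0.0182, 0.0015, 0.0252], 'width': 0.0293}
```

View pics/c7.png

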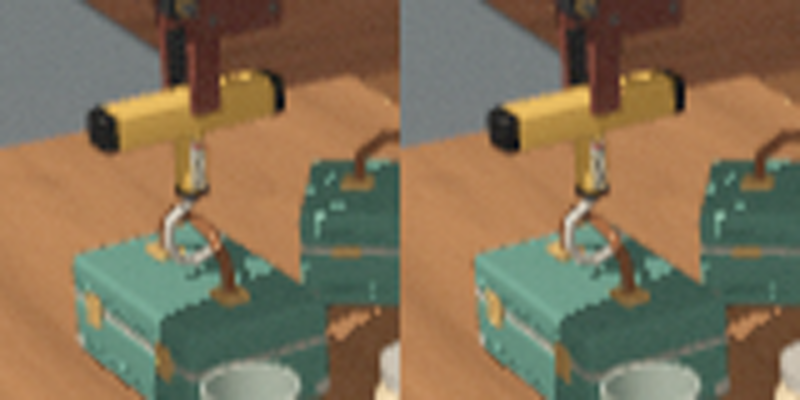

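The case is back on its old spot: the before and after crops are the same, and the hook is unloaded. Backing the hook out the way it came in.

Emit:
drive_tool(series=[[[-3,-0.2,0],0,20],[[-6,-0.5,0],0,20],[[-6,-0.5,0],0,20],[[-6,-0.5,0],0,20],[[-6,-0.5,0],0,20],[[-6,-0.5,0],0,20],[[-6,-0.5,0],0,20],[[-6,-0.5,0],0,20],[[-6,-0.5,0],0,20],[[-6,-0.5,0],0,20],[[-5,-0.3,0],0,20],[[-1,0,0],0,20],[[0,0,0],0,20],[[0,0,0],0,20],[[0,0,0],0,20],[[0,0,0],0,20]])

```text
time_s: 19.2
tool_pos: [0.4501, 0.2037, 0.2086]
tcp_rot: [-0.0, 0.999, 0.036, 0.0]
ft_force: [-0.1, -1.0, -1.5]
width: 0.0294
grip_force: 44.9
```

Emit:
drive_tool(series=[[[0,0,8],0.7,20],[[0,0,15],0.7,20],[[0,0,15],0,20],[[0,0,15],0,20],[[0,0,15],0,20],[[0,0,15],0,20],[[0,0,15],0,20],[[0,0,8],0,20],[[0,0,0],0,20],[[0,0,0],0,20]])

```text
time_s: 20.03
tool_pos: [0.4499, 0.2038, 0.3147]
tcp_rot: [-0.0, 0.999, 0.048, 0.0]
ft_force: [-0.4, -1.1, -1.7]
width: 0.0298
grip_force: 44.9
```

Emit:
drive_tool(series=[[[1,-12,0],-0.8,20],[[1,-20,0],-1,20],[[2,-30,0],-1.4,20],[[2,-30,0],-1.4,20],[[2,-30,0],-1.4,20],[[2,-30,0],-1.4,20],[[2,-30,0],-1.4,20],[[2,-30,0],-1.4,20],[[2,-30,0],-1.4,20],[[2,-30,0],-1.4,20],[[2,-30,0],-1.4,20],[[2,-30,0],-1.4,20],[[2,-30,0],-1.4,20],[[2,-30,0],-1.4,20],[[2,-30,0],-1.4,20],[[2,-30,0],-1.4,20],[[2,-20,0],-1,20],[[1,-10,0],-0.2,20],[[0,0,0],0,20],[[0,0,0],0,20]])

```text
time_s: 21.7
tool_pos: [0.4827, -0.2772, 0.3141]
tcp_rot: [-0.001, 0.989, -0.148, -0.001]
ft_force: [0.1, 1.5, -1.8]
width: 0.0295
grip_force: 44.9
```

Emit:
drive_tool(series=[[[0,-1.5,-8],-0.6,20],[[0,-1.5,-15],-0.4,20],[[0,0,-15],0,20],[[0,0,-15],0,20],[[0,0,-15],0,20],[[0,0,-15],0,20],[[0,0,-15],0,20],[[0,0,-15],0,20],[[0,0,-15],0,20],[[0,0,-15],0,20],[[0,0,-15],0,20],[[0,0,-12],0,20],[[0,0,-8],0,20],[[0,0,-4],0,20],[[0,0,-2],0,20],[[0,0,-1],0,20],[[0,0,-1],0,20],[[0,0,0],0,20],[[0,0,0],0,20]])

```text
time_s: 23.28
tool_pos: [0.4831, -0.2814, 0.1292]
tcp_rot: [0.0, 0.988, -0.157, 0.0]
ft_force: [-0.4, -0.2, -1.1]
width: 0.0296
grip_force: 44.9
```

```bash
python3 - <<'E'
from h import *
c=shot('side','side8.png');o=manip.get_obs();print({k:np.round(v,4).tolist() for k,v in o.items() if k in('time_s','tool_pos','tcp_rot','width','ft_force','moment')})
b=cv2.imread('pics/side8.png')[150:250,285:385]
cv2.imwrite('pics/c8.png',cv2.resize(b,(600,600),interpolation=cv2.INTER_CUBIC))
E
```

```text
{'time_s': 23.3333, 'tool_pos': [0.4831, -0.2814, 0.1291], 'tcp_rot': [0.0001, 0.9875, -0.1574, 0.0004], 'ft_force': [-1.0156, -0.5642, -1.6453], 'moment': [0.0931, -0.0064, 0.0031], 'width': 0.0295}
```

View pics/c8.png

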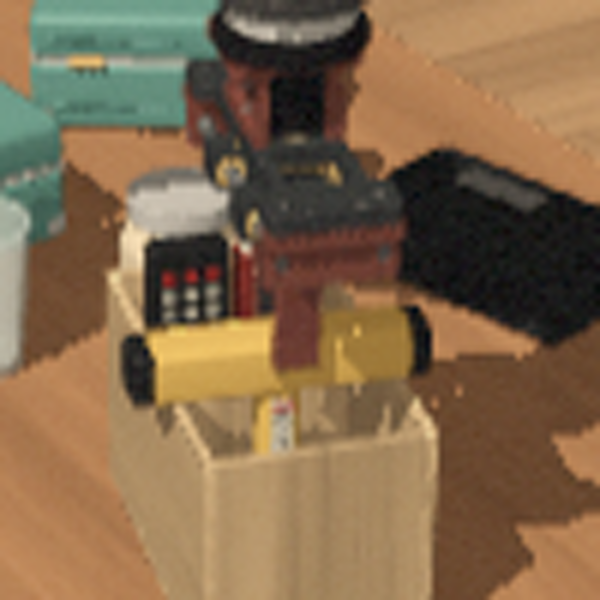

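The bar spans both walls, with caps near (140,370) and (418,340) and the barrel inside the pocket. There are about 2 mm left. I lower to contact, then open.

Emit:
drive_tool(series=[[[0,0,-0.7],0,20],[[0,0,-0.7],0,20],[[0,0,-0.7],0,20],[[0,0,-0.3],0,20],[[0,0,0],0,20],[[0,0,0],0,20]])

```text
time_s: 23.83
tool_pos: [0.4829, -0.2813, 0.1271]
tcp_rot: [0.0, 0.988, -0.157, 0.0]
ft_force: [-2.3, 1.6, 6.6]
width: 0.03
grip_force: 44.9
```

Contact (upward force of about 8 N). Releasing to 56 mm.

Emit:
drive_tool(series=[[[0,0,0.5],0,32],[[0,0,0],0,36],[[0,0,0],0,44],[[0,0,0],0,56],[[0,0,0],0,56],[[0,0,0],0,56],[[0,0,0],0,56],[[0,0,0],0,56]], grip_force=10)

```text
time_s: 24.5
tool_pos: [0.4828, -0.2812, 0.1267]
tcp_rot: [0.0, 0.988, -0.157, -0.0]
ft_force: [-0.1, 0.3, 0.0]
width: 0.056
grip_force: 0.0
```

Emit:
drive_tool(series=[[[0,0,5],0,56],[[0,0,10],0,56],[[0,0,15],0,56],[[0,0,20],0,56],[[0,0,20],0,56],[[0,0,20],0,56],[[0,0,20],0,56],[[0,0,20],0,56],[[0,0,10],0,56],[[0,0,0],0,56],[[0,-20,0],0,56],[[0,-30,0],0,56],[[0,-40,0],0,56],[[0,-40,0],0,56],[[0,-40,0],0,56],[[0,-20,0],0,56],[[0,0,0],0,56],[[0,0,0],0,56]])

```text
time_s: 26.0
tool_pos: [0.4817, -0.4719, 0.2649]
tcp_rot: [-0.001, 0.987, -0.158, -0.001]
ft_force: [0.3, 0.7, 0.5]
width: 0.0565
grip_force: 0.0
```

```bash
python3 - <<'E'
from h import *
for n in('side','top'): c=shot(n,n+'9.png')
o=manip.get_obs();print({k:np.round(v,4).tolist() for k,v in o.items() if k in('time_s','tool_pos','width','ft_force')})
a=cv2.imread('pics/top9.png')[80:280,130:430]
b=cv2.imread('pics/side9.png')[150:250,285:385]
z=np.zeros((600,800,3),np.uint8);z[:300,:450]=cv2.resize(a,(450,300),interpolation=cv2.INTER_CUBIC);z[:350,450:]=cv2.resize(b,(350,350),interpolation=cv2.INTER_CUBIC)
cv2.imwrite('pics/c9.png',z)
E
```

```text
{'time_s': 26.1, 'tool_pos': [0.4831, -0.4696, 0.2658], 'ft_force': [-0.4137, -0.0876, 0.9951], 'width': 0.0562}
```

View pics/c9.png

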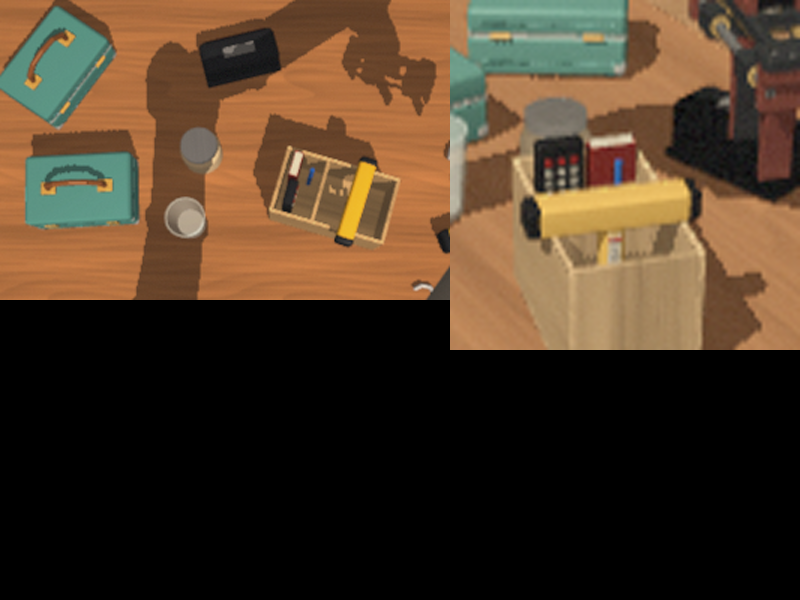

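The scale lies across the wide pocket, its bar centred near (357,200) in the left panel. The case stands on its old spot, the bystanders are where they were, and the arm is clear.

```bash
python3 -c "
from h import *
print(manip.finish_job())"
```

```text
the job is handed in; nothing more can be done
None
```

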